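# Press a flanged bush home with the bench screw press

### The job

A link arm lies under the ram of the small bench screw press with its flanged bush only started in the big eye. Wind the press down by its cross handle until the bush is fully home, its flange down on the face of the eye, then wind the ram back up so that it stands at least 5 mm clear of the bush and let go of the handle. Leave the link arm lying under the ram, and do not disturb the other things on the bench.

Things in the scene. Friction and masses are not known exactly. Their poses are not given: they have to be found in the camera images.
- handle_grip (a point): Centre of the dark steel cross handle on the press screw: a level bar 124 long, 16 wide, 20 mm tall with a 32 mm ball at each end (164 mm overall), gripped across its width at the middle. The point is on the vertical screw axis at mid-height of the bar; x along the bar, z up. It rises and falls with the screw: 303 mm above the bench fully up, 293 to 298 mm at the start, 279 mm with the bush home.
- handle (a joint): Turn of the handle (rad): 0 with the ram fully up, growing clockwise seen from above. Clockwise lowers handle and ram together, 30 mm a turn (4.77 mm/rad); anticlockwise raises them. 1.0 to 2.1 at the start, 5.03 with the ram on a bush that is home; a stop collar ends the travel at 5.24. Stiff but smooth (about 0.2 N m when pressing), stays where it is left.
- ram_face (a point): Centre of the ram's flat lower face (29 mm across, bright steel), on the screw axis; 95 mm above the bench with the ram fully up, 71 mm with the bush home. z up.
- bush_top (a point): Centre of the top of the bronze bush's flange (38 mm across, 4 mm thick), on the axis of the big eye, under the ram. 71 mm above the bench when home, 77 to 80 mm at the start; z up.
- bush (a joint): How far the bush stands out of the eye (m): gap from the underside of the flange to the face of the eye. 0 is fully home, 0.006 to 0.009 at the start. A push of about 15 N moves it and it stays put.
- link_eye (a point): Centre of the upper face of the big eye of the dark steel link arm (eye 50 mm across, 22 mm thick; the arm reaches 121 mm from here to the end of its small eye, out of the throat). It lies loose on the press's steel plate, 45 mm above the bench, so this point is 67 mm above the bench; z up.
- press: Cream C-frame bench screw press, bolted down. Origin on the ram axis at bench level; -x is the open throat, +x the column. Foot x = -70 to 155 mm, 150 mm wide; head 64 mm wide, top 202 mm above the bench, with a brass nut to 215 mm. Above it there is only the 20 mm screw, with a 38 mm stop collar whose top is 51 mm below the centre of the handle's bar.
- tray: Bystander: open grey metal tray 200 x 140 x 45 mm with two spare bushes in it; origin under its centre.
- bottle: Bystander: clear drinks bottle, 64 mm across, 210 mm tall; origin under its centre.
- hexkey: Bystander: L-shaped dark hex key, 10 mm thick, lying flat; long leg 165 mm along x with the origin under its middle, short leg 55 mm.
- holder: Bystander: round cream tool holder, flange 96 mm across and 26 mm thick with a dark 34 mm post up to 66 mm; origin under its centre.
There are look-alikes about, which are no part of the job. Of the things shaped like the part that bears bush_top, the dark steel one is meant.

How it is judged:
By the outcome, as a careful person would: the job done as asked, in the order asked, and still so for the second after the job is handed in, with the robot touching nothing.
It also fails if it takes over 61 s, if anything falls off the work surface, if the arm or the gripper's body presses on something with over 40 N, if the wrist force passes 120 N, or if a joint passes its speed limit or range.

### The arm

A 7-joint arm with a two-finger parallel gripper is mounted at the origin on the work surface. World frame = base frame: x ahead of the robot, y to its left, z up, the work surface at z = 0. Lengths are in mm, angles in rad, forces in N, time in s.
With the tool pointing down it reaches from about 375 to 925 mm from the base axis. Payload 3.1 kg.
Tool frame: the origin (TCP) lies on the centre line of the jaws, within the pads' length; the fingertips stand 14 mm ahead of it and the grasp point (between the pads) lies 5 mm behind it; z points along the fingers, y is the direction in which the jaws open and shut (so a half turn about z gives the same grasp; the last joint's range is limited). The gripper opens to 85 mm and grips with 20 to 120 N. Pads are 22 mm wide; open, the fingers measure 114 mm over their backs; the gripper's body (76 mm by 85 mm) begins 54 mm behind the grasp point. The pads swing forward as they close: fully open they stand 13 mm farther back than shut.
Start: joints at [-1.393, 0.383, 0.044, 1.598, -0.018, 1.161, -0.05], TCP at [176.983, 625.444, 245.269] pointing down, gripper open.
Joint ranges: [-2.61, 2.61], [-0.41, 2.15], [-1.48, 1.57], [0, 2.5], [-1.57, 4.71], [0.05, 1.97], [-2.85, 2.85]. Speed limits (rad/s): [2.79, 2.79, 3.14, 3.14, 3.14, 3.14, 3.14].

### API

Orientations are given as a 3x3 rotation matrix whose columns are the frame's x, y, z axes.
In Python, from cell import robot gives the robot as it stands.
- The arm moves only by the tool play_rows, never from a script. Its argument "series" is a list of rows, each a list of 7 numbers: the finger opening in cm, from 0 to 8.54, then the shift along the tool's x, y, z in cm, then the turn, a rotation vector about the tool's x, y, z in rad. In form: [[claw, dx, dy, dz, ax, ay, az], ...]. A call has exactly 8 rows; each row shifts and turns the commanded pose from where the row before left it, along the tool's axes as they then stand; what a row does not reach is not made up. A row lasts 1/8 s, in which the tool goes at most 62.5 mm and 10.7 degrees, less where a joint would pass 70% of its speed; a pose out of reach is approached as far as the arm can. A call is refused whole if a number of a shift passes 6.25 or a number of a turn 0.188, either way. A call with a gripper value outside its range is refused whole. The fingers move at their own pace and stop on an object; the grip force is fixed at half the most. Time passes only in rows, so rows that do not move let the fingers close, or fill a call up. It gives the time, the measured TCP pose, the force and the opening at its end, in the units of the state.
- robot.state(): the state, without advancing time (a new reading comes with each control period).
- robot.camera(name): name is "scene" or "side" or "wrist"; returns (picture, depth): 384x512x3 uint8, red, green, blue; 384x512 float32, mm along the optical axis (not along the pixel's ray), 0 where there is no reading.
- robot.get_calibration(name): a dict with "fx", "fy", "cx", "cy" (pixels), "k1" (the pictures are not rectified: a ray, as slopes to the right and down, at radius r is drawn at 1 + k1 r^2 times it, then the intrinsics apply), "eye" and "attitude" of the camera in the world; the wrist camera has in their place "T_tool_cam" (4x4, takes a point from camera to tool coordinates, whose origin is the TCP and whose axes are the flange's). Camera axes: x right, y up, looking along -z (the intrinsics and any distortion apply to the point x, -y, -z); pixel columns grow to the right and rows downward; lengths in mm; the calibration is good to about 2 mm. A picture is of the moment at which its call begins: read the wrist's pose just before it. get_calibration takes no time and is no camera call.
- robot.hand_in(): hands the job in, once; it reports no verdict.
The state is a dict: "time_s": time; "joint_positions": joint angles; "joint_vel": joint speeds; "tau": joint torques, N m; "tool_pos": TCP position; "tool_rot": TCP orientation; "contact_force": force on the tool from outside, world axes, zero at the start; "moment": the same for the moment, N m; "finger_gap": finger opening in mm.
Only numpy, scipy, OpenCV 4.12 (cv2) and the standard library are available. Lean on these libraries where they do the work, as an engineer would, in place of code of your own. Each camera call takes 0.05 s, during which the arm holds its last target.

## Working session

There is one attempt and no reset: what is moved stays moved. The work goes in short steps, Python scripts to look and compute and a tool call to move; the robot and the scene stay as the last step left them, time stands still between calls to the robot, and variables do not carry over. Pictures are saved under pics/ and viewed, and the job is handed in when it is done.

Besides the shell and the picture viewer there is one more tool, called after "Emit:" as name([rows], argument=value, ...), one row to a line, values as JSON. play_rows: Moves the arm, as the interface text tells. Its arguments: {"type":"object","properties":{"series":{"type":"array"}},"required":["series"]}

```bash
ls; mkdir -p pics; cat > h.py <<'E'
from cell import robot
import numpy as np, cv2, json
def snap(name,fn):
    st=robot.state(); im,d=robot.camera(name)
    cv2.imwrite(f'pics/{fn}.png',im[:,:,::-1]); np.savez(f'pics/{fn}.npz',im=im,d=d,pos=st['tool_pos'],rot=st['tool_rot'])
    return im,d,st
def campose(name,st=None):
    c=robot.get_calibration(name)
    if 'eye' in c: return np.array(c['attitude']),np.array(c['eye']),c
    T=np.array(c['T_tool_cam']); R=np.array(st['tool_rot'])
    return R@T[:3,:3], R@T[:3,3]+np.array(st['tool_pos']),c
def rays(uv,c):
    uv=np.asarray(uv,float).reshape(-1,1,2)
    K=np.array([[c['fx'],0,c['cx']],[0,c['fy'],c['cy']],[0,0,1.]])
    n=cv2.undistortPoints(uv,K,np.array([c['k1'],0,0,0.])).reshape(-1,2)
    return np.c_[n[:,0],-n[:,1],-np.ones(len(n))]
def world_depth(uv,d,R,e,c):
    r=rays(uv,c); uv=np.asarray(uv).reshape(-1,2).astype(int)
    z=d[uv[:,1],uv[:,0]]
    return (r*z[:,None])@R.T+e
def onplane(uv,z,R,e,c):
    r=rays(uv,c)@R.T
    return e+r*((z-e[2])/r[:,2])[:,None]
E
python3 - <<'E'
from h import *
print(robot.state())
for n in ('scene','side','wrist'):
    im,d,st=snap(n,n+'0'); print(n,robot.get_calibration(n))
E
```

```text
pics
{'time_s': 0.0, 'joint_positions': array([-1.39279673,  0.38379816,  0.04382167,  1.59959688, -0.01791728,
        1.16119772, -0.04992857]), 'joint_vel': array([-1.16074401e-03, -2.50757418e-04, -5.28450389e-05,  1.28508814e-04,
       -1.56396682e-03,  2.31687684e-03, -1.46018447e-04]), 'tau': array([-2.40644931e-05, -4.33465540e+01,  1.02465760e+00, -2.49508774e+01,
        1.06134531e-02,  1.11519668e-02, -1.87298944e-06]), 'tool_pos': array([176.74878579, 624.55708097, 243.90010691]), 'tool_rot': array([[-9.62222859e-01,  2.72262399e-01, -5.95683874e-04],
       [ 2.72263026e-01,  9.62219517e-01, -2.53897671e-03],
       [-1.18089244e-04, -2.60524413e-03, -9.99996599e-01]]), 'contact_force': array([-0.00295327,  0.45382684,  0.99341207]), 'moment': array([-0.01623751, -0.03153592, -0.04067754]), 'finger_gap': 85.44988003904918}
scene {'fx': 449.7315205833219, 'fy': 449.7315205833219, 'cx': 258.24408336306317, 'cy': 188.97494745261227, 'k1': -0.12718977612204355, 'eye': array([1365.54114443, -771.1826662 , 1139.01585982]), 'attitude': array([[ 0.68617258, -0.49321673,  0.534
[... 254 characters left out ...]
y([1159.34534597, -408.69460228, 1233.18360969]), 'attitude': array([[ 0.56034666, -0.68371855,  0.46748322],
       [ 0.82814997,  0.47162334, -0.30288454],
       [-0.01338822,  0.55686656,  0.83049407]])}
wrist {'fx': 344.8932484473293, 'fy': 344.8932484473293, 'cx': 258.75522090808954, 'cy': 191.78543795768866, 'k1': -0.08477762771250578, 'T_tool_cam': array([[ 1.57279358e-03,  9.51351389e-01,  3.08103977e-01,
         7.84755713e+01],
       [ 9.99998753e-01, -1.45204614e-03, -6.21171806e-04,
        -7.49153380e-01],
       [-1.43571469e-04,  3.08104570e-01, -9.51352486e-01,
        -1.29547734e+02],
       [ 0.00000000e+00,  0.00000000e+00,  0.00000000e+00,
         1.00000000e+00]])}
```

View pics/scene0.png

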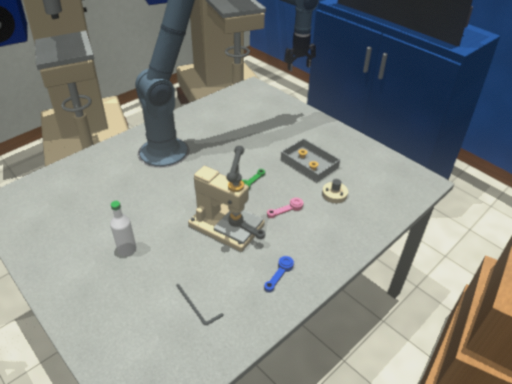

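View pics/side0.png

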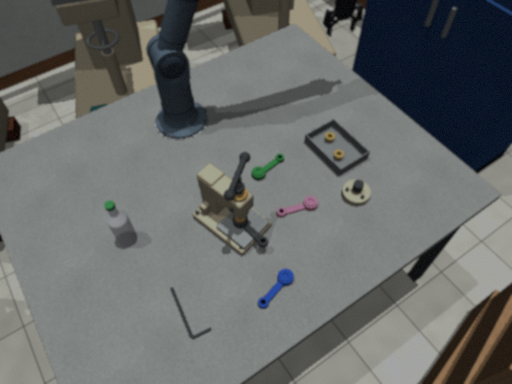

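View pics/wrist0.png

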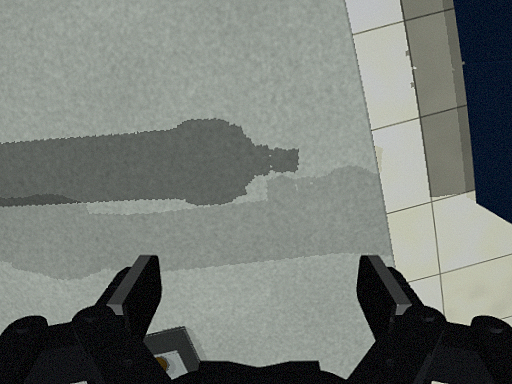

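The scene view shows the press near (225,210), with its dark handle running from about (239,150) to (234,185). The side view shows it from (244,157) to (231,195). I'll enlarge these crops and measure.

```bash
python3 - <<'E'
from h import *
a=cv2.imread('pics/scene0.png')[135:255,180:280]; b=cv2.imread('pics/side0.png')[140:260,185:285]
o=np.hstack([cv2.resize(a,None,fx=4,fy=4,interpolation=cv2.INTER_CUBIC),cv2.resize(b,None,fx=4,fy=4,interpolation=cv2.INTER_CUBIC)])
cv2.imwrite('pics/crop0.png',o)
for n in('scene','side'):
    z=np.load(f'pics/{n}0.npz'); d=z['d'];im=z['im']; R,e,c=campose(n)
    uu,vv=np.meshgrid(np.arange(180,285),np.arange(130,260)); uv=np.c_[uu.ravel(),vv.ravel()]
    ok=d[uv[:,1],uv[:,0]]>0; uv=uv[ok]; P=world_depth(uv,d,R,e,c); col=im[uv[:,1],uv[:,0]]
    m=(P[:,2]>245)&(P[:,2]<340)
    print(n,m.sum(),P[m].min(0),P[m].max(0),P[m].mean(0)); 
    rect=cv2.minAreaRect(P[m][:,:2].astype(np.float32)); print(rect)
    (u0,v0),(u1,v1)=uv[m].min(0),uv[m].max(0);print(u0,v0,u1,v1)
    m=(P[:,2]>190)&(P[:,2]<225); print(m.sum(),cv2.minAreaRect(P[m][:,:2].astype(np.float32)))
E
```

```text
scene 318 [ 504.16628227 -140.10186836  245.03781653] [610.34028348 -10.46831236 315.48169982] [562.16417027 -80.4761332  298.18608628]
((557.53466796875, -75.84148406982422), (31.73261833190918, 154.32179260253906), 39.73793029785156)
227 146 244 181
808 ((499.51605224609375, -88.89833068847656), (178.38587951660156, 68.9683609008789), 15.860971450805664)
side 488 [ 501.80048279 -138.99916147  245.01330416] [611.51090617  -7.61062737 320.31393591] [561.17685057 -76.39446964 299.22683658]
((557.781982421875, -73.09764099121094), (34.33978271484375, 159.09864807128906), 38.99998092651367)
224 151 250 200
906 ((499.8244323730469, -87.5303955078125), (178.80831909179688, 64.80345153808594), 15.196906089782715)
```

View pics/crop0.png

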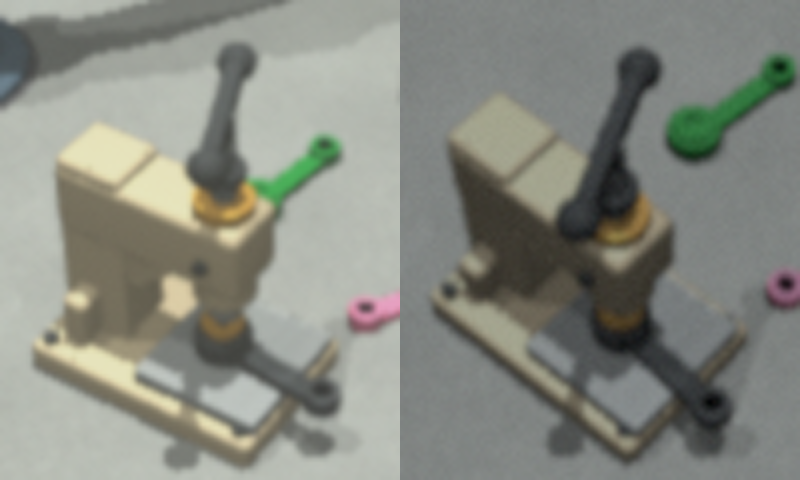

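```bash
cat >> h.py <<'E'
def tri(pts):  # list of (R,e,c,uv)
    A=np.zeros((3,3));b=np.zeros(3);L=[]
    for R,e,c,uv in pts:
        r=(rays([uv],c)@R.T)[0]; r/=np.linalg.norm(r); M=np.eye(3)-np.outer(r,r); A+=M;b+=M@e; L.append((e,r))
    p=np.linalg.solve(A,b); return p,[np.linalg.norm((np.eye(3)-np.outer(r,r))@(p-e)) for e,r in L]
E
python3 - <<'E'
from h import *
S=campose('scene');D=campose('side')
a=tri([(*S,(239,150.2)),(*D,(244.5,157))]);b=tri([(*S,(232,176.3)),(*D,(229.5,194.2))])
print(a,b,(a[0]+b[0])/2,np.linalg.norm(a[0]-b[0]),np.degrees(np.arctan2(*(a[0]-b[0])[1::-1])))
E
```

```text
(array([509.75699273, -19.55286434, 293.70902164]), [np.float64(0.9572500331165548), np.float64(0.9572500331166333)]) (array([ 595.48786207, -122.91022995,  297.95034728]), [np.float64(0.6417331568855942), np.float64(0.6417331568854179)]) [552.6224274  -71.23154715 295.82968446] 134.35220811719591 129.67437144932742
```

Emit:
play_rows([
  [8.5, 0, 0, -6, 0, 0, 0],
  [8.5, 0, 0, -6, 0, 0, 0],
  [8.5, -2.5, -2.5, -4, 0, 0, 0],
  [8.5, -4, -4, -2, 0, 0, 0],
  [8.5, -4.2, -4.3, 0, 0, 0, 0],
  [8.5, -4.2, -4.3, 0, 0, 0, 0],
  [8.5, -4.2, -4.3, 0, 0, 0, 0],
  [8.5, -4.2, -4.3, 0, 0, 0, 0],
])

```text
time_s: 1.15
tool_pos: [337.3, 331.8, 425.0]
tool_rot: [[-0.962, 0.272, -0.0], [0.272, 0.962, -0.0], [0.0, -0.0, -1.0]]
contact_force: [0.4, 0.2, 0.7]
finger_gap: 85.1
```

Emit:
play_rows([
  [8.5, -4.2, -4.3, 0, 0, 0, 0],
  [8.5, -4.2, -4.3, 0, 0, 0, 0],
  [8.5, -4.2, -4.3, 0, 0, 0, 0],
  [8.5, -4.2, -4.3, 0, 0, 0, 0],
  [8.5, -4.2, -4.3, 0, 0, 0, 0],
  [8.5, -3.0, -3.5, 0, 0, 0, 0],
  [8.5, -1.8, -3.0, 0, 0, 0, 0],
  [8.5, 0, 0, 0, 0, 0, 0],
])

```text
time_s: 2.15
tool_pos: [508.7, -10.1, 425.2]
tool_rot: [[-0.96, 0.28, -0.0], [0.28, 0.96, -0.001], [-0.0, -0.001, -1.0]]
contact_force: [-0.3, 0.8, 0.2]
finger_gap: 84.8
```

```bash
python3 - <<'E'
from h import *
im,d,st=snap('wrist','w1')
print(st['time_s'],st['tool_pos'],st['tool_rot'],st['joint_positions'],st['contact_force'])
E
```

```text
2.15 [508.70583283 -10.11889208 425.1695029 ] [[-9.59990775e-01  2.80031545e-01 -2.14325967e-04]
 [ 2.80031617e-01  9.59990265e-01 -9.91725404e-04]
 [-7.19635554e-05 -1.01206529e-03 -9.99999485e-01]] [-0.79243933 -0.02861438  0.72502553  1.70406344  0.02007405  1.45925233
  1.21711196] [-0.29896898  0.76429793  0.21259752]
```

View pics/w1.png

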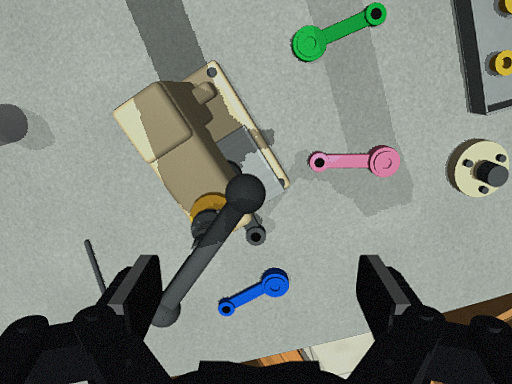

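```bash
python3 - <<'E'
from h import *
S=campose('scene');D=campose('side'); z=np.load('pics/w1.npz'); im=z['im'];d=z['d']
W=campose('wrist',dict(tool_rot=z['rot'],tool_pos=z['pos']))
uu,vv=np.meshgrid(np.arange(140,275),np.arange(165,330)); uv=np.c_[uu.ravel(),vv.ravel()]
P=world_depth(uv,d,*W); m=(P[:,2]>270)&(P[:,2]<330)&(d[uv[:,1],uv[:,0]]>0)
print(m.sum(),cv2.minAreaRect(P[m][:,:2].astype(np.float32)),np.percentile(P[m][:,2],[5,50,90,99]))
mask=np.zeros(d.shape,np.uint8); mask[uv[m][:,1],uv[m][:,0]]=255
cv2.imwrite('pics/m1.png',mask)
# ball centres: peaks of distance transform
dt=cv2.distanceTransform(mask,cv2.DIST_L2,5); 
_,r,_,p1=cv2.minMaxLoc(dt); q=dt.copy(); cv2.circle(q,p1,60,0,-1); _,r2,_,p2=cv2.minMaxLoc(q); print(p1,r,p2,r2)
a=tri([(*S,(239,150.2)),(*D,(244.5,157)),(*W,p2)]);b=tri([(*S,(232,176.3)),(*D,(229.5,194.2)),(*W,p1)])
for k in ((p1,p2),((245,192),(164,312))):
    w=onplane(k,295.,*W); print(w,w.mean(0),np.linalg.norm(w[0]-w[1]))
print(a,b)
E
```

```text
4323 ((550.6991577148438, -72.14437866210938), (30.87339973449707, 158.6158447265625), 39.384159088134766) [298.60046216 308.3027796  312.62703067 314.66542741]
(210, 240) 11.984498977661133 (170, 304) 9.993799209594727
[[ 543.14505708  -63.09476367  295.        ]
 [ 593.67637021 -118.69200109  295.        ]] [568.41071364 -90.89338238 295.        ] 75.12966402325111
[[ 511.06952638  -22.89068672  295.        ]
 [ 600.4059372  -127.2663179   295.        ]] [555.73773179 -75.07850231 295.        ] 137.38728719513705
(array([559.99008621, -68.36335823, 360.66230591]), [np.float64(12.029293317708404), np.float64(19.885744588865936), np.float64(18.449117848738414)]) (array([559.96436207, -90.41777397, 245.9977735 ]), [np.float64(9.655158352223033), np.float64(15.714158699473783), np.float64(13.72809015783199)])
```

View pics/m1.png

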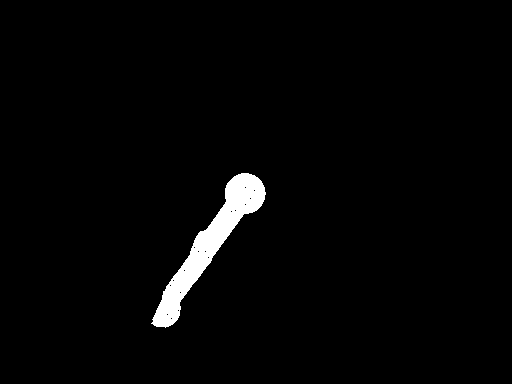

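Emit:
play_rows([
  [8.5, -3.0, -2.4, 0, 0, 0, 0],
  [8.5, -3.0, -2.4, 0, 0, 0, 0],
  [8.5, 0, 0, 0, 0, 0, 0.15],
  [8.5, 0, 0, 0, 0, 0, 0.15],
  [8.5, 0, 0, 0, 0, 0, 0.15],
  [8.5, 0, 0, 0, 0, 0, 0.15],
  [8.5, 0, 0, 0, 0, 0, 0],
  [8.5, 0, 0, 0, 0, 0, 0],
])

```text
time_s: 3.2
tool_pos: [553.3, -66.9, 425.0]
tool_rot: [[-0.644, 0.765, -0.0], [0.765, 0.644, 0.0], [0.001, -0.0, -1.0]]
contact_force: [-0.9, -0.8, 0.3]
finger_gap: 85.3
```

```bash
python3 - <<'E'
from h import *
im,d,st=snap('wrist','w2')
print(st['time_s'],st['tool_pos'],st['tool_rot'],st['joint_positions'],st['contact_force'],st['moment'])
E
```

```text
3.2 [553.30869357 -66.93425428 425.027567  ] [[-6.43602663e-01  7.65359651e-01 -4.65290149e-04]
 [ 7.65359493e-01  6.43602830e-01  4.92759892e-04]
 [ 6.76600596e-04 -3.89726538e-05 -9.99999770e-01]] [-0.73976613  0.11963138  0.87496056  1.60421745 -0.09271149  1.46146823
  0.84105248] [-0.88374224 -0.75809615  0.29543694] [-0.02563793 -0.00608227 -0.01615256]
```

View pics/w2.png

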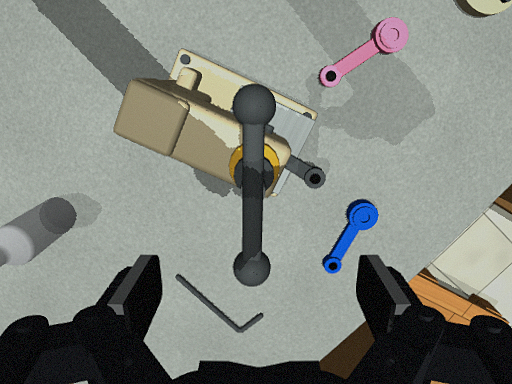

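```bash
python3 - <<'E'
from h import *
S=campose('scene');D=campose('side')
def W(n):
    z=np.load(f'pics/{n}.npz'); return campose('wrist',dict(tool_rot=z['rot'],tool_pos=z['pos'])),z
W1,_=W('w1');W2,z=W('w2')
d=z['d']
uu,vv=np.meshgrid(np.arange(220,290),np.arange(80,295)); uv=np.c_[uu.ravel(),vv.ravel()]
P=world_depth(uv,d,*W2); m=(P[:,2]>280)&(P[:,2]<330)&(d[uv[:,1],uv[:,0]]>0)
print(cv2.minAreaRect(P[m][:,:2].astype(np.float32)))
mask=np.zeros(d.shape,np.uint8); mask[uv[m][:,1],uv[m][:,0]]=255
cs=[]
for v0,v1 in((84,128),(250,288)):
    mm=mask.copy(); mm[:v0]=0; mm[v1:]=0
    dt=cv2.distanceTransform(mm,cv2.DIST_L2,5); _,r,_,p=cv2.minMaxLoc(dt); print(p,r); 
t=P[m]; mid=np.abs((t[:,:2]-[554,-73])@[-.644,.765])<25; print('bar top z',np.median(t[mid][:,2]))
T=lambda L: tri(L)
A=((239,150.2),(244.5,157),(245,192),(254,105)); B=((232,176.3),(229.5,194.2),(164,312),(252,268))
for use in ((0,1,2,3),(0,1,3),(2,3)):
    r=[tri([(*c,p[i]) for i,c in enumerate((S,D,W1,W2)) if i in use]) for p in(A,B)]
    a,b=r[0][0],r[1][0]; print(use,a,b,(a+b)/2,np.linalg.norm(a-b),np.degrees(np.arctan2(*(a-b)[1::-1])),[np.round(x[1],1) for x in r])
w=onplane([A[3],B[3]],296.,*W2); print(w,w.mean(0),np.linalg.norm(w[0]-w[1]))
E
```

```text
((551.773193359375, -73.03772735595703), (31.29576873779297, 161.23895263671875), 39.108123779296875)
(244, 100) 10.790699005126953
(245, 258) 8.399999618530273
bar top z 308.0290762770418
(0, 1, 2, 3) [511.42321071 -21.75784577 296.1814538 ] [ 596.48479374 -124.27725088  299.97464814] [553.95400222 -73.01754832 298.07805097] 133.26698636893545 129.68290218257127 [array([0.3, 1.9, 0.7, 0.8]), array([0.3, 1.3, 0.9, 1.9])]
(0, 1, 3) [511.46503754 -21.48830548 296.08275553] [ 595.98977859 -124.21890689  299.39674197] [553.72740806 -72.85360618 297.73974875] 133.0751322507571 129.44688351947843 [array([0.5, 1.6, 1.1]), array([0.1, 1.5, 1.6])]
(2, 3) [510.94595081 -22.37469096 296.73844911] [ 591.63481932 -120.21947131  309.16059508] [551.29038507 -71.29708114 302.9495221 ] 127.43078220670694 129.51110497615608 [array([0., 0.]), array([0.8, 0.8])]
[[ 510.96518721  -22.43292296  296.        ]
 [ 596.31568968 -127.13420201  296.        ]] [553.64043844 -74.78356249 296.        ] 135.08170159653133
```

Emit:
play_rows([
  [8.5, -0.48, -0.4, 0, 0, 0, 0.01],
  [8.5, 0, 0, 3, 0, 0, 0],
  [8.5, 0, 0, 3, 0, 0, 0],
  [8.5, 0, 0, 3, 0, 0, 0],
  [8.5, 0, 0, 2, 0, 0, 0],
  [8.5, 0, 0, 1.3, 0, 0, 0],
  [8.5, 0, 0, 1.0, 0, 0, 0],
  [8.5, 0, 0, 0, 0, 0, 0],
])

```text
time_s: 4.25
tool_pos: [553.2, -74.5, 291.9]
tool_rot: [[-0.633, 0.774, -0.001], [0.774, 0.633, -0.0], [0.0, -0.001, -1.0]]
contact_force: [0.7, 0.9, 0.2]
finger_gap: 85.0
```

```bash
python3 - <<'E'
from h import *
im,d,st=snap('wrist','w3')
print(st['time_s'],st['tool_pos'],st['joint_positions'],st['contact_force'],st['moment'])
for n in('scene',): im,d,_=snap(n,n+'3'); cv2.imwrite('pics/s3c.png',cv2.resize(im[110:260,160:300,::-1],None,fx=4,fy=4))
E
```

```text
4.25 [553.16642365 -74.54786206 291.93415476] [-0.69061435  0.21966025  0.86582275  1.79960159 -0.17838078  1.20443592
  0.91272671] [0.70161634 0.8544421  0.17781669] [ 0.00972881 -0.03709318  0.01785799]
```

View pics/w3.png

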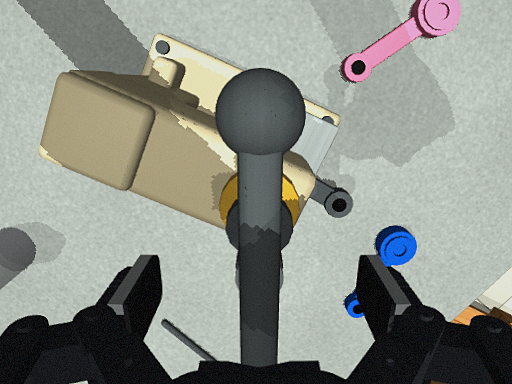

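View pics/s3c.png

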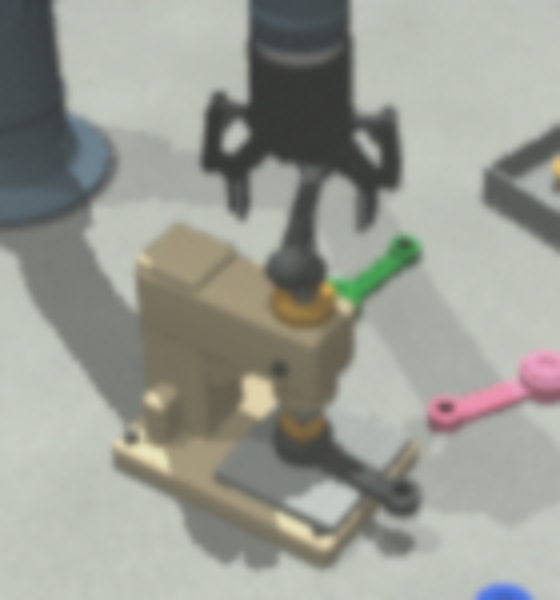

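```bash
python3 - <<'E'
from h import *
def W(n):
    z=np.load(f'pics/{n}.npz'); return campose('wrist',dict(tool_rot=z['rot'],tool_pos=z['pos'])),z
W2,_=W('w2');W3,z=W('w3')
g=cv2.cvtColor(z['im'],cv2.COLOR_RGB2GRAY)
p=tri([(*W2,(254,105)),(*W3,(260.5,112))]); print(p)
a=p[0]; print('centre', a[:2]+66*np.array([.634,-.772]))
for zz in (294,296,298,300):
    w=onplane([(260.5,112)],zz,*W3)[0]; print(zz,w, w[:2]+66*np.array([.634,-.772]))
P=world_depth([(260,75),(260,112),(260,200),(258,250),(258,300)],z['d'],*W3);print(P)
E
```

```text
(array([511.39643547, -23.03831372, 283.46401123]), [np.float64(0.11405326379990793), np.float64(0.11405326379988981)])
centre [553.24043547 -73.99031372]
294 [510.81206377 -22.2707347  294.        ] [552.65606377 -73.2227347 ]
296 [510.69738074 -22.14637959 296.        ] [552.54138074 -73.09837959]
298 [510.58269771 -22.02202448 298.        ] [552.42669771 -72.97402448]
300 [510.46801468 -21.89766936 300.        ] [552.31201468 -72.84966936]
[[502.56732274 -12.58144514 306.2883282 ]
 [509.48709135 -21.05717403 315.06282122]
 [528.88308395 -44.64003968 308.48840326]
 [540.16142712 -59.51463008 309.81826562]
 [554.54426411 -77.09921034 307.97481842]]
```

Emit:
play_rows([
  [8.5, 0.12, 0, 0, 0, 0, 0],
  [5, 0, 0, 0, 0, 0, 0],
  [0, 0, 0, 0, 0, 0, 0],
  [0, 0, 0, 0, 0, 0, 0],
  [0, 0, 0, 0, 0, 0, 0],
  [0, 0, 0, 0, 0, 0, 0],
  [0, 0, 0, 0, 0, 0, 0],
  [0, 0, 0, 0, 0, 0, 0],
])

```text
time_s: 5.35
tool_pos: [552.6, -73.6, 292.5]
tool_rot: [[-0.633, 0.774, -0.0], [0.774, 0.633, 0.0], [0.0, -0.0, -1.0]]
contact_force: [-1.7, -0.2, 4.0]
finger_gap: 18.3
```

Emit:
play_rows([
  [0, 0, 0, 0.05, 0, 0, 0.1],
  [0, 0, 0, 0.05, 0, 0, 0.1],
  [0, 0, 0, 0.05, 0, 0, 0.1],
  [0, 0, 0, 0.05, 0, 0, 0.1],
  [0, 0, 0, 0, 0, 0, 0],
  [0, 0, 0, 0, 0, 0, 0],
  [0, 0, 0, 0, 0, 0, 0],
  [0, 0, 0, 0, 0, 0, 0],
])

```text
time_s: 6.35
tool_pos: [552.5, -73.7, 290.6]
tool_rot: [[-0.282, 0.959, -0.0], [0.959, 0.282, 0.0], [0.0, -0.0, -1.0]]
contact_force: [-2.2, 1.0, 5.5]
finger_gap: 18.6
```

```bash
python3 - <<'E'
from h import *
st=robot.state(); R=st['tool_rot']
print(st['time_s'],st['tool_pos'],st['joint_positions'],st['contact_force'],st['moment'],st['finger_gap'],np.degrees(np.arctan2(R[1,0],R[0,0])))
E
```

```text
6.35 [552.50844084 -73.67249315 290.57767794] [-0.74332183  0.23209939  0.93031312  1.80503131 -0.19927979  1.20320859
  0.53215088] [-2.16462414  0.99967629  5.5050131 ] [ 0.05486337  0.56169282 -0.16800285] 18.60915853370475 106.37186514415386
```

Emit:
play_rows([
  [0, 0, 0, 0.081, 0, 0, 0.17],
  [0, 0, 0, 0.081, 0, 0, 0.17],
  [0, 0, 0, 0.081, 0, 0, 0.17],
  [0, 0, 0, 0.081, 0, 0, 0.17],
  [0, 0, 0, 0.081, 0, 0, 0.17],
  [0, 0, 0, 0.081, 0, 0, 0.17],
  [0, 0, 0, 0.081, 0, 0, 0.17],
  [0, 0, 0, 0.081, 0, 0, 0.17],
])

```text
time_s: 7.35
tool_pos: [552.3, -73.6, 284.1]
tool_rot: [[0.881, 0.473, -0.001], [0.473, -0.881, 0.0], [-0.001, -0.001, -1.0]]
contact_force: [-2.9, 0.8, 5.7]
finger_gap: 18.4
```

```bash
cat > s.py <<'E'
from h import *
st=robot.state(); R=st['tool_rot']
np.set_printoptions(precision=3,suppress=True)
print(st['time_s'],st['tool_pos'],st['joint_positions'],st['contact_force'],st['moment'],st['finger_gap'],np.degrees(np.arctan2(R[1,0],R[0,0])))
E
python3 s.py; python3 - <<'E'
from h import *
im,d,_=snap('scene','scene4'); cv2.imwrite('pics/s4c.png',cv2.resize(im[110:260,160:300,::-1],None,fx=4,fy=4))
snap('wrist','w4')
E
```

```text
7.35 [552.267 -73.597 284.095] [-0.931  0.344  1.207  1.818 -0.342  1.218 -0.7  ] [-2.855  0.756  5.734] [0.082 0.74  0.044] 18.431843859161575 28.20123032878368
```

View pics/s4c.png

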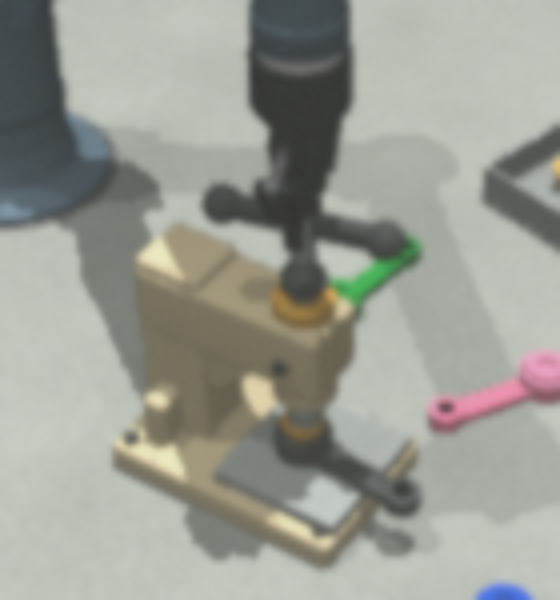

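View pics/w4.png

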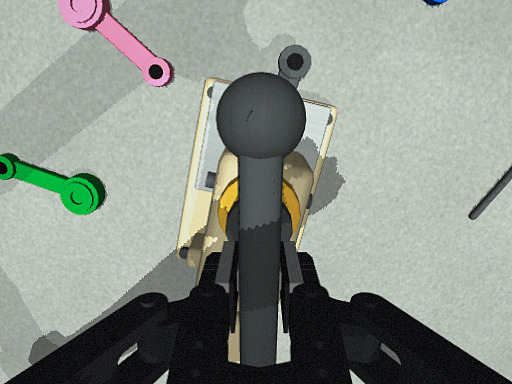

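The handle has turned 1.76 rad and sits squarely in the grip: in w4 the bar is at column 260 between the pads, and in the scene crop it runs level from (220,203) to (390,238). I'll keep winding.

Emit:
play_rows([
  [0, 0, 0, 0.081, 0, 0, 0.17],
  [0, 0, 0, 0.081, 0, 0, 0.17],
  [0, 0, 0, 0.081, 0, 0, 0.17],
  [0, 0, 0, 0.081, 0, 0, 0.17],
  [0, 0, 0, 0.081, 0, 0, 0.17],
  [0, 0, 0, 0.071, 0, 0, 0.15],
  [0, 0, 0, 0.04, 0, 0, 0.08],
  [0, 0, 0, 0, 0, 0, 0],
])

```text
time_s: 8.45
tool_pos: [552.3, -73.4, 278.9]
tool_rot: [[0.835, -0.551, -0.002], [-0.551, -0.835, -0.0], [-0.001, 0.001, -1.0]]
contact_force: [-3.9, 0.9, 7.9]
finger_gap: 18.5
```

```bash
python3 s.py; python3 - <<'E'
from h import *
im,d,_=snap('scene','scene5'); cv2.imwrite('pics/s5c.png',cv2.resize(im[110:260,160:300,::-1],None,fx=4,fy=4))
E
```

```text
8.45 [552.302 -73.376 278.949] [-1.023  0.551  1.446  1.826 -0.57   1.29  -1.576] [-3.914  0.917  7.919] [ 0.336  0.801 -0.041] 18.45310947186607 -33.41498343823798
```

View pics/s5c.png

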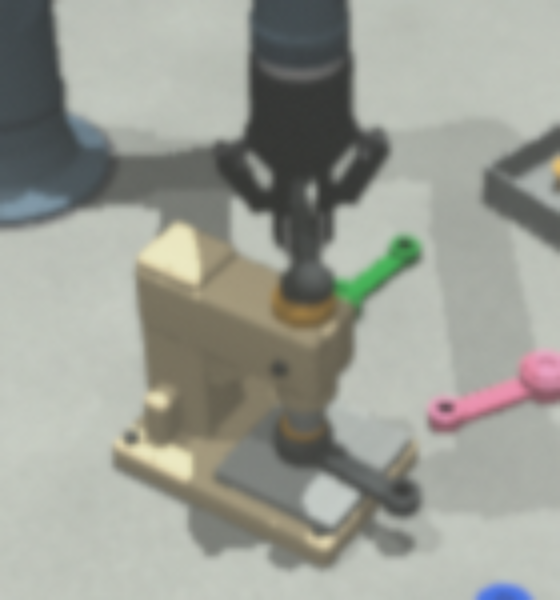

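Emit:
play_rows([
  [8.5, 0, 0, 0, 0, 0, 0],
  [8.5, 0, 0, 0, 0, 0, 0],
  [8.5, 0, 0, 0, 0, 0, 0],
  [8.5, 0, 0, 0, 0, 0, 0],
  [8.5, 0, 0, 0, 0, 0, 0],
  [8.5, 0, 0, -1.5, 0, 0, 0],
  [8.5, 0, 0, -3, 0, 0, 0],
  [8.5, 0, 0, -3, 0, 0, 0],
])

```text
time_s: 9.5
tool_pos: [552.7, -73.8, 355.4]
tool_rot: [[0.834, -0.552, 0.001], [-0.552, -0.834, -0.001], [0.001, 0.0, -1.0]]
contact_force: [-0.3, 0.7, -0.1]
finger_gap: 85.4
```

Emit:
play_rows([
  [8.5, 0, 0, -1.5, 0, 0, -0.05],
  [8.5, 0, 0, 0, 0, 0, -0.16],
  [8.5, 0, 0, 0, 0, 0, -0.17],
  [8.5, 0, 0, 0, 0, 0, -0.17],
  [8.5, 0, 0, 0, 0, 0, -0.17],
  [8.5, 0, 0, 0, 0, 0, -0.17],
  [8.5, 0, 0, 0, 0, 0, -0.17],
  [8.5, 0, 0, 0, 0, 0, -0.17],
])

```text
time_s: 10.5
tool_pos: [552.3, -73.7, 368.7]
tool_rot: [[0.794, 0.607, -0.0], [0.607, -0.794, 0.0], [0.0, -0.0, -1.0]]
contact_force: [0.0, -0.2, 0.5]
finger_gap: 85.3
```

```bash
python3 s.py
```

```text
10.5 [552.276 -73.704 368.725] [-0.983  0.234  1.227  1.704 -0.225  1.363 -0.636] [ 0.005 -0.236  0.509] [ 0.002  0.047 -0.023] 85.2646702169048 37.40429894919764
```

Emit:
play_rows([
  [8.5, 0, 0, 0, 0, 0, -0.17],
  [8.5, 0, 0, 0, 0, 0, -0.17],
  [8.5, 0, 0, 0, 0, 0, -0.17],
  [8.5, 0, 0, 0, 0, 0, -0.17],
  [8.5, 0, 0, 0, 0, 0, -0.17],
  [8.5, 0, 0, 0, 0, 0, -0.17],
  [8.5, 0, 0, 0, 0, 0, -0.17],
  [8.5, 0, 0, 0, 0, 0, -0.17],
])

```text
time_s: 11.5
tool_pos: [552.3, -73.8, 368.7]
tool_rot: [[-0.428, 0.904, -0.0], [0.904, 0.428, 0.0], [0.0, -0.0, -1.0]]
contact_force: [1.6, -0.4, -0.5]
finger_gap: 85.3
```

Emit:
play_rows([
  [8.5, 0, 0, 0, 0, 0, -0.17],
  [8.5, 0, 0, 0, 0, 0, -0.17],
  [8.5, 0, 0, 0, 0, 0, -0.17],
  [8.5, 0, 0, 0, 0, 0, -0.04],
  [8.5, 0, 0, 0, 0, 0, 0],
  [8.5, 0, 0, 0, 0, 0, 0],
  [8.5, 0, 0, 0, 0, 0, 0],
  [8.5, 0, 0, 0, 0, 0, 0],
])

```text
time_s: 12.5
tool_pos: [552.6, -73.5, 368.6]
tool_rot: [[-0.833, 0.553, -0.0], [0.553, 0.833, -0.0], [0.0, -0.0, -1.0]]
contact_force: [0.6, 1.0, -0.7]
finger_gap: 84.9
```

```bash
python3 s.py; python3 - <<'E'
from h import *
snap('wrist','w6')
im,d,_=snap('side','side6'); cv2.imwrite('pics/d6c.png',cv2.resize(im[120:260,170:300,::-1],None,fx=4,fy=4))
E
```

```text
12.5 [552.561 -73.538 368.62 ] [-0.746  0.153  0.905  1.697 -0.123  1.351  1.166] [ 0.586  1.024 -0.741] [-0.059  0.026 -0.016] 84.87439903853691 146.4385210289865
```

View pics/w6.png

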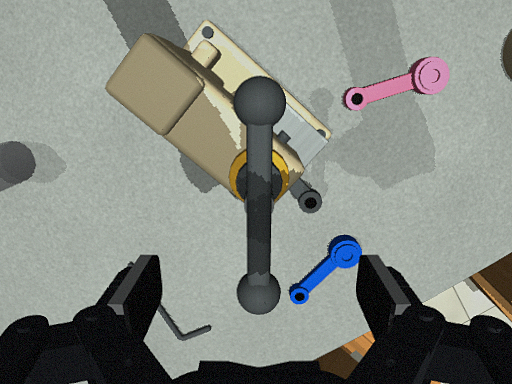

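View pics/d6c.png

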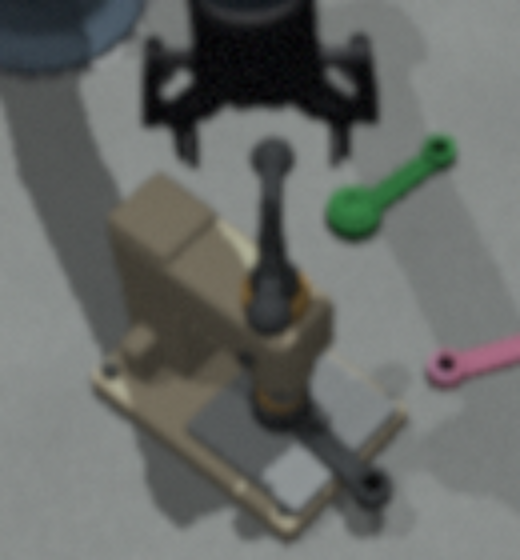

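In w6 the bar is vertical at column 259, midway between the fingers, so the half-turn worked. Next I lower 90 mm and grip again.

Emit:
play_rows([
  [8.5, 0, 0, 2.5, 0, 0, 0],
  [8.5, 0, 0, 3, 0, 0, 0],
  [8.5, 0, 0, 2, 0, 0, 0],
  [8.5, 0, 0, 1, 0, 0, 0],
  [8.5, 0, 0, 0.45, 0, 0, 0],
  [8.5, 0, 0, 0, 0, 0, 0],
  [0, 0, 0, 0, 0, 0, 0],
  [0, 0, 0, 0, 0, 0, 0],
])

```text
time_s: 13.6
tool_pos: [553.0, -73.6, 279.8]
tool_rot: [[-0.833, 0.553, 0.001], [0.553, 0.833, 0.0], [-0.001, 0.001, -1.0]]
contact_force: [-0.1, -0.4, 0.2]
finger_gap: 51.5
```

Emit:
play_rows([
  [0, 0, 0, 0, 0, 0, 0],
  [0, 0, 0, 0, 0, 0, 0],
  [0, 0, 0, 0, 0, 0, 0],
  [0, 0, 0, 0, 0, 0, 0],
  [0, 0, 0, 0.05, 0, 0, 0.1],
  [0, 0, 0, 0.05, 0, 0, 0.1],
  [0, 0, 0, 0.05, 0, 0, 0.1],
  [0, 0, 0, 0, 0, 0, 0],
])

```text
time_s: 14.6
tool_pos: [552.7, -73.7, 278.1]
tool_rot: [[-0.633, 0.774, 0.0], [0.774, 0.633, 0.0], [-0.0, 0.0, -1.0]]
contact_force: [-1.7, -0.6, 5.0]
finger_gap: 18.5
```

```bash
python3 s.py
```

```text
14.6 [552.653 -73.699 278.13 ] [-0.747  0.25   0.94   1.82  -0.218  1.18   0.947] [-1.682 -0.58   5.029] [ 0.026  0.429 -0.087] 18.509314646157797 129.24593382478784
```

Emit:
play_rows([
  [0, 0, 0, 0.048, 0, 0, 0.1],
  [0, 0, 0, 0.048, 0, 0, 0.1],
  [0, 0, 0, 0.048, 0, 0, 0.1],
  [0, 0, 0, 0, 0, 0, 0],
  [0, 0, 0, 0, 0, 0, 0],
  [0, 0, 0, 0, 0, 0, 0],
  [0, 0, 0, 0, 0, 0, 0],
  [0, 0, 0, 0, 0, 0, 0],
])

```text
time_s: 15.6
tool_pos: [552.6, -73.8, 276.7]
tool_rot: [[-0.376, 0.927, -0.0], [0.927, 0.376, 0.0], [0.0, 0.0, -1.0]]
contact_force: [-2.1, -0.8, 5.1]
finger_gap: 18.4
```

```bash
python3 s.py
```

```text
15.6 [552.554 -73.783 276.685] [-0.788  0.268  0.996  1.823 -0.243  1.181  0.671] [-2.059 -0.753  5.146] [ 0.001  0.527 -0.111] 18.430139169770584 112.08957708196598
```

Emit:
play_rows([
  [0, 0, 0, 0.048, 0, 0, 0.1],
  [0, 0, 0, 0.048, 0, 0, 0.1],
  [0, 0, 0, 0, 0, 0, 0],
  [0, 0, 0, 0, 0, 0, 0],
  [0, 0, 0, 0, 0, 0, 0],
  [0, 0, 0, 0, 0, 0, 0],
  [0, 0, 0, 0, 0, 0, 0],
  [0, 0, 0, 0, 0, 0, 0],
])

```text
time_s: 16.6
tool_pos: [552.5, -73.8, 275.7]
tool_rot: [[-0.184, 0.983, -0.0], [0.983, 0.184, 0.0], [0.0, -0.0, -1.0]]
contact_force: [-2.4, 0.1, 5.3]
finger_gap: 18.3
```

```bash
python3 s.py
```

```text
16.6 [552.499 -73.784 275.727] [-0.816  0.282  1.036  1.825 -0.262  1.183  0.489] [-2.356  0.079  5.267] [ 0.025  0.558 -0.117] 18.284863098548808 100.63010945971213
```

Emit:
play_rows([
  [0, 0, 0, 0.048, 0, 0, 0.1],
  [0, 0, 0, 0.048, 0, 0, 0.1],
  [0, 0, 0, 0, 0, 0, 0],
  [0, 0, 0, 0, 0, 0, 0],
  [0, 0, 0, 0, 0, 0, 0],
  [0, 0, 0, 0, 0, 0, 0],
  [0, 0, 0, 0, 0, 0, 0],
  [0, 0, 0, 0, 0, 0, 0],
])

```text
time_s: 17.6
tool_pos: [552.4, -73.8, 274.8]
tool_rot: [[0.015, 1.0, -0.0], [1.0, -0.015, 0.0], [0.0, -0.0, -1.0]]
contact_force: [-2.7, 0.2, 6.2]
finger_gap: 18.2
```

```bash
python3 s.py
```

```text
17.6 [552.43  -73.793 274.765] [-0.845  0.299  1.078  1.827 -0.284  1.185  0.309] [-2.672  0.225  6.165] [ 0.067  0.61  -0.114] 18.151192215470093 89.16889970269376
```

Emit:
play_rows([
  [0, 0, 0, 0.048, 0, 0, 0.1],
  [0, 0, 0, 0.024, 0, 0, 0.05],
  [0, 0, 0, 0, 0, 0, 0],
  [0, 0, 0, 0, 0, 0, 0],
  [0, 0, 0, 0, 0, 0, 0],
  [0, 0, 0, 0, 0, 0, 0],
  [0, 0, 0, 0, 0, 0, 0],
  [0, 0, 0, 0, 0, 0, 0],
])

```text
time_s: 18.6
tool_pos: [552.4, -73.8, 274.2]
tool_rot: [[0.162, 0.987, -0.001], [0.987, -0.162, 0.0], [-0.0, -0.001, -1.0]]
contact_force: [-2.3, -0.3, 6.4]
finger_gap: 18.2
```

```bash
python3 s.py; python3 - <<'E'
from h import *
im,d,_=snap('scene','scene7'); im2,d,_=snap('side','side7'); snap('wrist','w7')
cv2.imwrite('pics/c7.png',np.hstack([cv2.resize(i[170:240,200:270,::-1],(400,400),interpolation=cv2.INTER_CUBIC) for i in (im,im2)]))
E
```

```text
18.6 [552.425 -73.814 274.23 ] [-0.867  0.313  1.111  1.828 -0.302  1.188  0.177] [-2.295 -0.283  6.384] [0.02  0.713 0.239] 18.16920685529372 80.6724227487657
```

View pics/c7.png

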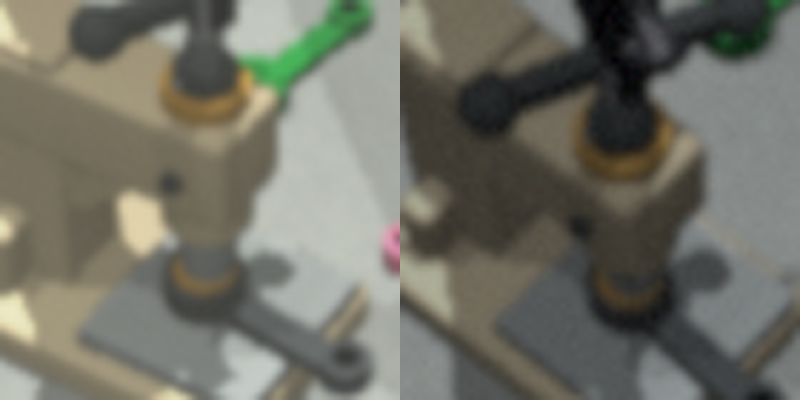

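View pics/w7.png

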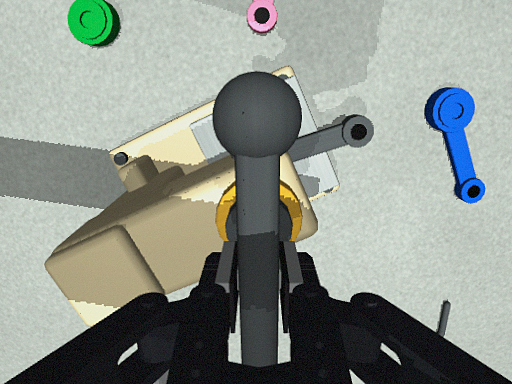

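Emit:
play_rows([
  [0, 0, 0, 0.024, 0, 0, 0.05],
  [0, 0, 0, 0, 0, 0, 0],
  [0, 0, 0, 0, 0, 0, 0],
  [0, 0, 0, 0, 0, 0, 0],
  [0, 0, 0, 0, 0, 0, 0],
  [0, 0, 0, 0, 0, 0, 0],
  [0, 0, 0, 0, 0, 0, 0],
  [0, 0, 0, 0, 0, 0, 0],
])

```text
time_s: 19.75
tool_pos: [552.4, -73.8, 274.0]
tool_rot: [[0.21, 0.978, -0.001], [0.978, -0.21, -0.0], [-0.0, -0.001, -1.0]]
contact_force: [-3.5, 0.3, 6.8]
finger_gap: 18.1
```

```bash
python3 s.py
```

```text
19.75 [552.429 -73.751 274.047] [-0.875  0.319  1.123  1.828 -0.309  1.189  0.134] [-3.505  0.303  6.838] [0.063 0.696 0.342] 18.075058786285403 77.8519738952764
```

Emit:
play_rows([
  [0, 0, 0, 0.0, 0, 0, 0.05],
  [0, 0, 0, 0, 0, 0, 0.03],
  [0, 0, 0, 0, 0, 0, 0],
  [0, 0, 0, 0, 0, 0, 0],
  [0, 0, 0, 0, 0, 0, 0],
  [0, 0, 0, 0, 0, 0, 0],
  [0, 0, 0, 0, 0, 0, 0],
  [0, 0, 0, 0, 0, 0, 0],
])

```text
time_s: 20.75
tool_pos: [552.4, -73.7, 273.9]
tool_rot: [[0.287, 0.958, -0.001], [0.958, -0.287, -0.001], [-0.001, -0.001, -1.0]]
contact_force: [-3.6, 0.1, 6.2]
finger_gap: 18.3
```

```bash
python3 s.py;  python3 - <<'E'
from h import *
snap('wrist','w8')
def bar(n):
    im=np.load(f'pics/{n}.npz')['im'].astype(int); out=[]
    for v in (165,175,185,195,205,215):
        row=im[v]; sat=row.max(1)-row.min(1); dark=(row.max(1)<95)
        # run containing col 258
        l=r=258
        while dark[l-1]: l-=1
        while dark[r+1]: r+=1
        out.append(((l+r)/2,r-l))
    return out
for n in ('w4','w7','w8'): print(n,bar(n))
E
```

```text
20.75 [552.392 -73.743 273.873] [-0.887  0.327  1.141  1.829 -0.319  1.191  0.065] [-3.564  0.146  6.186] [0.027 0.656 0.468] 18.333001107583218 73.32152943260688
w4 [(257.0, 4), (269.5, 25), (260.0, 44), (257.5, 1), (258.5, 51), (243.5, 33)]
w7 [(256.5, 3), (256.0, 4), (257.5, 3), (258.0, 8), (259.5, 3), (258.5, 1)]
w8 [(257.5, 1), (257.0, 2), (258.0, 0), (257.5, 1), (257.5, 1), (259.0, 4)]
```

View pics/w8.png

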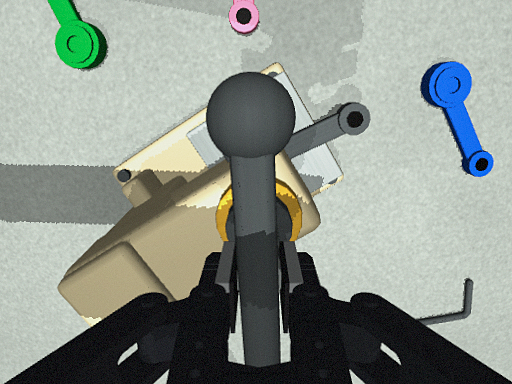

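```bash
cat > ball.py <<'E'
from h import *
import sys
def ball(n):
    z=np.load(f'pics/{n}.npz'); im,d=z['im'],z['d']
    W=campose('wrist',dict(tool_rot=z['rot'],tool_pos=z['pos']))
    m=((d>60)&(d<135)).astype(np.uint8); m[150:]=0; m[:40]=0; m[:,:190]=0; m[:,330:]=0
    m=cv2.morphologyEx(cv2.medianBlur(m,5),cv2.MORPH_OPEN,np.ones((5,5)))
    c=max(cv2.findContours(m,0,1)[0],key=cv2.contourArea).reshape(-1,2); c=c[c[:,1]<140]
    (u,v),r=cv2.minEnclosingCircle(c)
    R=z['rot']; yaw=np.degrees(np.arctan2(R[1,0],R[0,0]))
    # vs tool axes: use plane 5mm above TCP
    p=onplane([(u,v)],z['pos'][2]+5,*W)[0]; q=R.T@(p-z['pos'])
    return (round(u,1),round(v,1),round(r,1)),q,yaw,np.degrees(np.arctan2(q[1],q[0]))
for n in sys.argv[1:]:
    (uv,q,yaw,a)=ball(n); print(n,uv,q.round(1),'tool yaw %.2f'%yaw,'bar rel %.2f  bar world %.2f'%(a,yaw-a))
E
python3 ball.py w3 w4 w7 w8
```

```text
w3 (259.6, 113.3, 45.9) [67.1  0.7 -5. ] tool yaw 129.24 bar rel 0.61  bar world 128.63
w4 (260.4, 116.7, 45.7) [65.9  1.  -5.1] tool yaw 27.95 bar rel 0.84  bar world 27.10
w7 (256.2, 115.9, 45.4) [66.2 -0.5 -5. ] tool yaw 80.68 bar rel -0.44  bar world 81.12
w8 (249.9, 116.4, 45.4) [66.  -2.8 -5.1] tool yaw 73.32 bar rel -2.40  bar world 75.72
```

Emit:
play_rows([
  [0, 0, 0, 0.0, 0, 0, 0.05],
  [0, 0, 0, 0, 0, 0, 0.03],
  [0, 0, 0, 0, 0, 0, 0],
  [0, 0, 0, 0, 0, 0, 0],
  [0, 0, 0, 0, 0, 0, 0],
  [0, 0, 0, 0, 0, 0, 0],
  [0, 0, 0, 0, 0, 0, 0],
  [0, 0, 0, 0, 0, 0, 0],
])

```text
time_s: 21.8
tool_pos: [552.7, -72.9, 273.9]
tool_rot: [[0.362, 0.932, -0.001], [0.932, -0.362, 0.001], [0.001, -0.001, -1.0]]
contact_force: [-3.2, 0.8, 7.0]
finger_gap: 18.2
```

```bash
python3 s.py;  python3 -c "
from h import *
snap('wrist','w9')"; python3 ball.py w9
```

```text
21.8 [552.697 -72.86  273.872] [-0.899  0.337  1.159  1.829 -0.332  1.194 -0.005] [-3.162  0.844  7.043] [0.312 0.525 0.504] 18.160662819427376 68.75577305621971
w9 (233.0, 120.4, 45.0) [64.6 -8.7 -5. ] tool yaw 68.76 bar rel -7.69  bar world 76.45
```

The bar has stalled hard at world yaw 76°. The tool turned a further 4.6° while the bar stayed put, and the moment reached 0.5 N m. Total turn is about 4.05 rad, so the bush is home. Now I wind back anticlockwise.

Emit:
play_rows([
  [0, 0, 0, 0, 0, 0, -0.08],
  [0, 0, 0, -0.03, 0, 0, -0.12],
  [0, 0, 0, -0.07, 0, 0, -0.15],
  [0, 0, 0, -0.071, 0, 0, -0.15],
  [0, 0, 0, -0.071, 0, 0, -0.15],
  [0, 0, 0, -0.071, 0, 0, -0.15],
  [0, 0, 0, -0.071, 0, 0, -0.15],
  [0, 0, 0, 0, 0, 0, 0],
])

```text
time_s: 22.85
tool_pos: [552.1, -73.0, 278.0]
tool_rot: [[-0.546, 0.838, -0.001], [0.838, 0.546, 0.002], [0.003, 0.0, -1.0]]
contact_force: [-4.9, 1.8, 8.1]
finger_gap: 18.6
```

```bash
python3 s.py;  python3 -c "
from h import *
snap('wrist','w10')"; python3 ball.py w10
```

```text
22.85 [552.143 -72.972 278.028] [-0.755  0.253  0.951  1.821 -0.224  1.183  0.844] [-4.908  1.752  8.052] [0.325 0.926 0.017] 18.606103879256203 123.06934992966471
w10 (241.0, 118.8, 45.0) [65.1 -6.6 -4.8] tool yaw 123.07 bar rel -5.82  bar world 128.89
```

Emit:
play_rows([
  [0, 0, 0, -0.071, 0, 0, -0.15],
  [0, 0, 0, -0.071, 0, 0, -0.15],
  [0, 0, 0, -0.071, 0, 0, -0.15],
  [0, 0, 0, -0.071, 0, 0, -0.15],
  [0, 0, 0, -0.071, 0, 0, -0.15],
  [0, 0, 0, -0.071, 0, 0, -0.15],
  [0, 0, 0, -0.071, 0, 0, -0.15],
  [0, 0, 0, 0, 0, 0, 0],
])

```text
time_s: 23.9
tool_pos: [551.9, -73.5, 283.0]
tool_rot: [[-0.998, -0.056, -0.002], [-0.056, 0.998, 0.001], [0.002, 0.002, -1.0]]
contact_force: [-4.1, 0.0, 8.5]
finger_gap: 18.3
```

```bash
python3 s.py;  python3 -c "
from h import *
snap('wrist','w11')"; python3 ball.py w11
```

```text
23.9 [551.868 -73.5   283.041] [-0.618  0.211  0.777  1.81  -0.161  1.186  1.835] [-4.106  0.036  8.519] [0.105 0.997 0.027] 18.274279915621083 -176.7851322072405
w11 (241.6, 118.8, 45.0) [65.7 -6.9 -4.9] tool yaw -176.79 bar rel -6.01  bar world -170.78
```

The bar is back 1.97 rad, which is about 9.4 mm. Next I release and lift straight up.

Emit:
play_rows([
  [8.5, 0, 0, 0, 0, 0, 0],
  [8.5, 0, 0, 0, 0, 0, 0],
  [8.5, 0, 0, 0, 0, 0, 0],
  [8.5, 0, 0, 0, 0, 0, 0],
  [8.5, 0, 0, 0, 0, 0, 0],
  [8.5, 0, 0, -1.5, 0, 0, 0],
  [8.5, 0, 0, -3, 0, 0, 0],
  [8.5, 0, 0, -3, 0, 0, 0],
])

```text
time_s: 24.95
tool_pos: [552.7, -73.8, 359.0]
tool_rot: [[-0.999, -0.054, 0.001], [-0.054, 0.999, -0.0], [-0.001, -0.0, -1.0]]
contact_force: [0.2, 0.1, 0.2]
finger_gap: 84.8
```

Emit:
play_rows([
  [8.5, 0, 0, -4, 0, 0, 0],
  [8.5, 0, 0, -4, 0, 0, 0],
  [8.5, 0, 0, -2, 0, 0, 0],
  [8.5, 0, 0, 0, 0, 0, 0],
  [8.5, 0, 0, 0, 0, 0, 0],
  [8.5, 0, 0, 0, 0, 0, 0],
  [8.5, 0, 0, 0, 0, 0, 0],
  [8.5, 0, 0, 0, 0, 0, 0],
])

```text
time_s: 25.95
tool_pos: [552.4, -73.5, 456.6]
tool_rot: [[-0.999, -0.054, -0.001], [-0.054, 0.999, -0.0], [0.001, -0.0, -1.0]]
contact_force: [-0.4, 0.4, -0.4]
finger_gap: 85.1
```

```bash
python3 s.py; python3 - <<'E'
from h import *
im,d,_=snap('scene','scene12'); im2,d,_=snap('side','side12'); snap('wrist','w12')
a=cv2.imread('pics/scene0.png');b=cv2.imread('pics/side0.png')
r=lambda i,x: cv2.resize(i[185:240,200+x:255+x],(300,300),interpolation=cv2.INTER_CUBIC)
cv2.imwrite('pics/c12.png',np.vstack([np.hstack([r(im[:,:,::-1],5),r(im2[:,:,::-1],10)]),np.hstack([r(a,5),r(b,10)])]))
E
```

```text
25.95 [552.411 -73.524 456.595] [-0.66   0.106  0.795  1.545 -0.075  1.524  1.761] [-0.36   0.376 -0.376] [-0.099 -0.057 -0.032] 85.05727176501873 -176.89757723002393
```

View pics/c12.png

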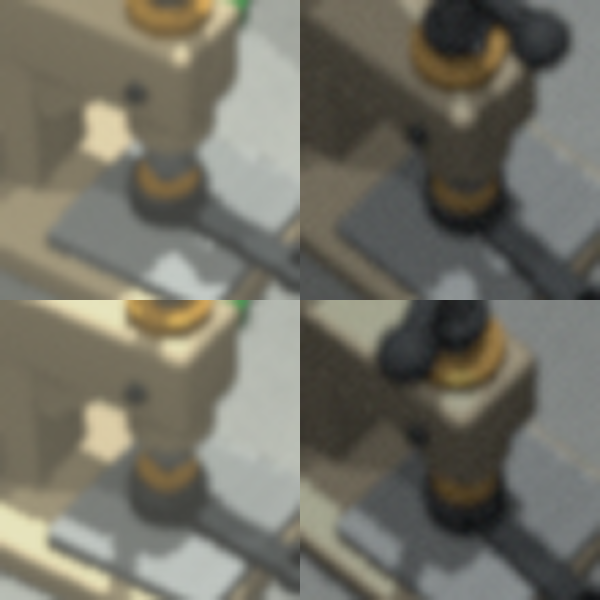

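View pics/w12.png

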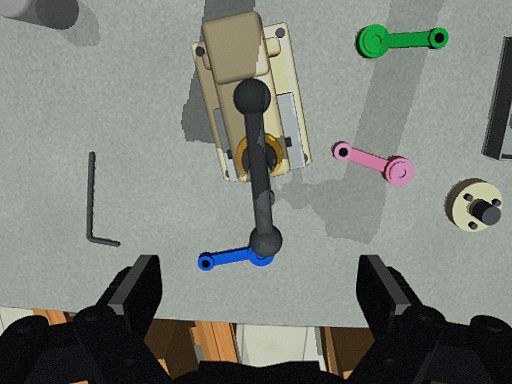

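```bash
python3 - <<'E'
from h import *
for n,x0,x1,y0,y1 in (('scene',222,250,205,232),('side',225,262,205,235)):
    R,e,c=campose(n)
    for k in ('0','12'):
        z=np.load(f'pics/{n}{k}.npz'); im=z['im'].astype(int); h=cv2.cvtColor(z['im'],cv2.COLOR_RGB2HSV)
        m=np.zeros(im.shape[:2],bool); m[y0:y1,x0:x1]=((h[...,0]>=8)&(h[...,0]<=21)&(h[...,1]>105))[y0:y1,x0:x1]
        v,u=np.nonzero(m); w=h[v,u,1]-105.
        print(n,k,len(u),u.min(),u.max(),v.min(),v.max(),np.average(u,weights=w).round(2),np.average(v,weights=w).round(2), 'rows',np.bincount(v-y0))
    # expected pixel of bush flange front at z home vs +6
    K=np.array([[c['fx'],0,c['cx']],[0,c['fy'],c['cy']],[0,0,1.]])
    for zz in (71,77,80):
        p=R.T@(np.array([552.9,-73.3,zz])-e); q=np.array([[p[0],-p[1],-p[2]]])
        print(zz,cv2.projectPoints(q,np.zeros(3),np.zeros(3),K,np.array([c['k1'],0,0,0.]))[0].ravel())
E
```

```text
scene 0 21 231 239 215 218 234.31 216.76 rows [0 0 0 0 0 0 0 0 0 0 2 6 8 5]
scene 12 22 231 240 216 220 234.44 218.44 rows [0 0 0 0 0 0 0 0 0 0 0 1 3 6 8 4]
71 [236.17561407 215.90245229]
77 [236.15647465 214.63200425]
80 [236.14688339 213.99420085]
side 0 34 234 245 218 222 239.37 219.7 rows [ 0  0  0  0  0  0  0  0  0  0  0  0  0  7 10  9  7  1]
side 12 33 234 245 218 223 239.55 220.86 rows [ 0  0  0  0  0  0  0  0  0  0  0  0  0  3  4  6 10  7  3]
71 [239.85743806 217.37238404]
77 [239.77753723 216.40091124]
80 [239.7373655 215.9124649]
```

The bronze flange dropped about 7.5 mm in both fixed views, measured from its colour centroid (1.7 px in scene, 1.2 px in side). That fits the 6–9 mm it stood out at the start. The link arm and bystanders haven't visibly moved, and the gripper is clear at z = 457. Handing in.

```bash
python3 -c "
from cell import robot
print(robot.hand_in())"
```

```text
the job is handed in; nothing more can be done
None
```

The bush is pressed home, the ram is back up about 9 mm clear of it, and the handle is released. I handed in after about 26 s on the robot's clock.

**Pressing:** I wound the handle clockwise about 4.05 rad, with one half-turn regrip. It then stalled hard: 4.6° more tool turn moved the bar no further, and the moment was about 0.5 N m. That puts the handle at or just past the 5.03 rad given for the bush being home, because it started at no less than 1.0 rad.

**Backing off:** I wound it back 1.97 rad, which raises the ram about 9.4 mm. Then I let go and lifted straight up to z = 457 mm, and the contact force was about zero.

**Last checks:**
- **Bush height:** both fixed cameras show the bronze flange 7–8 mm lower than at the start, consistent with the 6–9 mm it had to go.
- **Bystanders:** the link arm still lies under the ram, and by eye the bystanders I could see in the last views look where they were.

**Limits of the checks:**
- **Seating and clearance:** no picture resolves better than about 1 mm there, so both rest on the stall and the turn count, not a close-up of the flange.
- **Slip:** the bar slipped about 7° in the pads at the stall. I measured its turn from the bar itself in the wrist pictures, so the counts allow for it.
- **Finger gap:** it read about 18 mm on the 16 mm bar.

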